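Gauge a sealed housing in the catch tray, then tote it

ROBOT

A 6-joint arm with a two-finger parallel gripper is mounted at the origin on the work surface. World frame = base frame: x ahead of the robot, y to its left, z up, the work surface at z = 0. Lengths are in mm, angles in rad, forces in N, time in s.
With the tool pointing down it reaches from about 300 to 775 mm from the base axis. Payload 14.6 kg.
Tool frame: the origin (TCP) lies on the centre line of the jaws, within the pads' length; the fingertips stand manip.finger_overhang ahead of it and the grasp point (between the pads) lies 11 mm behind it (manip.finger_overhang is the distance from the TCP to the fingertips, in mm); y points along the fingers, x is the direction in which the jaws open and shut, and the axes are right-handed (so a half turn about y gives the same grasp; the last joint's range is limited). The gripper opens to 94 mm and grips with 3 to 60 N. Pads are 16 mm wide; open, the fingers measure 119 mm over their backs; the gripper's body (75 mm by 177 mm) begins 78 mm behind the grasp point.
Start: joints at [1.244, 0.3, 1.521, -0, 1.321, -0.067], TCP at [141.286, 531.533, 213.446] pointing down, gripper open.
Joint ranges: [-3.03, 3.03], [-0.79, 2.21], [0.23, 2.52], [-1.04, 4.18], [0, 3.07], [-2.55, 2.55]. Speed limits (rad/s): [2.22, 2.22, 2.57, 3.14, 3.14, 3.14].

INTERFACE

Orientations are given as [roll, pitch, yaw] about the fixed x, y, z axes, in that order (R = Rz(yaw) Ry(pitch) Rx(roll)).
In Python, from cell import monitor, viewer, ticket, manip gives the robot as it stands.
- The arm moves only by the shell command python3 -m jog 'ROWS' [FORCE]. ROWS is JSON, a list of rows, each an object of numbers: "grip": the finger opening in cm, from 0 to 9.4; "dx", "dy", "dz": the shift along the tool's x, y, z in cm; "spin": the turn about the tool's y in degrees. In form: [{"grip": .., "dx": .., "dy": .., "dz": .., "spin": ..}, ...]. A call has 1 to 20 rows; each row is the pose to reach, as a shift and turn from the pose commanded when the call began, along the tool's axes at that moment; what a row does not reach only later rows make up. A row lasts 1/8 s, in which the tool goes at most 62.5 mm and 10.7 degrees, less where a joint would pass 70% of its speed; a pose out of reach is approached as far as the arm can. A call with a gripper value outside its range is refused whole. The fingers move at their own pace and stop on an object; FORCE is the grip in N (left out, the last holds). Time passes only in rows, so rows that repeat a pose let the fingers close. It gives the time, the measured TCP pose, the force and the opening at its end, in the units of the state.
- monitor.read_state(): the state, without advancing time (a new reading comes with each control period).
- viewer.camera(name): name is "scene" or "top" or "wrist"; returns a dict with "color" (420x560x3 uint8, red, green, blue), "vertical_fov" (degrees; the focal length in pixels is half the picture's height over the tangent of half this angle, whatever the lens; pixels are square), "cx", "cy" (the principal point, pixels), "k1" (the pictures are not rectified: a ray, as slopes to the right and down, at radius r is drawn at 1 + k1 r^2 times it, then the intrinsics apply), "rvec" (rotation vector, rad) and "tvec" (3), from world to camera coordinates, as OpenCV has them. Camera axes: x right, y down, z forward; pixel columns grow to the right and rows downward; lengths in mm; the calibration is good to about 2 mm. A picture is of the moment at which its call begins. There is no depth.
- ticket.sign_off(): hands the job in, once; it reports no verdict.
The state is a dict: "clock": time; "joints": joint angles; "qd": joint speeds; "effort": joint torques, N m; "eef_pos": TCP position; "eef_rot": TCP orientation; "wrist_force": force on the tool from outside, world axes, zero at the start; "moment": the same for the moment, N m; "finger_gap": finger opening in mm.
Only numpy, scipy, OpenCV 4.12 (cv2) and the standard library are available. Lean on these libraries where they do the work, as an engineer would, in place of code of your own. Each camera call takes 0.05 s, during which the arm holds its last target. There are 200 camera calls.

TASK

Check the height of the sealed (lidded) housing in the steel catch tray: lower the bridge gauge gently over it so that both its bars stand flat on the tray floor and its sprung foot rests on the middle of the lid, let go of it for about a second so that it gives its reading, then lift it off and stand it back upright in the middle of its dark pad. After that, collect the sealed housing into the black tote, flat on the tote floor, lid up, beside the one already there; leave the open housing and everything else where it is.

Things in the scene. Friction and masses are not known exactly. Their poses are not given: they have to be found in the camera images.
- gauge: Loose aluminium bridge gauge, 0.45 kg, on the pad. Origin: centre of its footprint, at its feet. Two bar feet 50 (x) x 12 (y) x 6 high at y = +-34 (56 clear between, 80 overall); 10 thick legs on them; beam 36 (x) x 80 (y) from 47 to 61 high; on it a black grip fin 36 (x) x 12 thick (y), from 61 to 95 high: pinch it along y. All mm. Half a turn about z makes no difference.
- plunger (a joint): Gauge reading, m: how far its sprung foot is pushed up, 0 to 0.036. At 0 the foot's underside is 2 mm above the plane of the gauge's bar feet. Standing over a surface h above that plane it reads h - 2 mm: 24 mm on the sealed housing's lid. A light spring (0.5 N at 0, 1.6 N at 24 mm) pushes the foot down; the gauge's own weight overcomes it.
- foot_tip (a point): Centre of the underside of the gauge's sprung foot (steel disc 12 mm across on the vertical axis through the gauge's origin; it moves up with the joint).
- housing: Sealed housing to check and collect: loose aluminium box 70 (x) x 34 (y) x 22 mm high, brass pin ends on its long sides, steel lid 50 x 26 mm 4 mm proud, its top at 26 mm. About 0.12 kg. Origin: centre of its underside. It lies lid up in the tray's +y or -y half, length roughly along the tray's x; the open housing lies in the other half. Half a turn about z makes no difference.
- open_housing: Bystander in the tray: loose housing of the same 70 x 34 x 22 mm, without lid, a hollow frame with a white substrate inside. Not to be moved. Origin: centre of its underside.
- collected: A sealed housing just like the other, already in the tote, lying along the tote's x on its -y side (about 45 to 55 mm from the tote's centre). It stays in the tote, lid up. Origin: centre of its underside.
- standoff: Bystander in the tray near the chute: loose brass cylinder, 18 mm across, 14 mm high. Origin: centre of its underside.
- tray: Fixed dark steel catch tray, 200 (x) x 270 (y) mm, walls 4 mm thick and 18 mm high, floor top 4 mm above its origin (centre of its underside). A fixed chute, 164 mm wide and up to 50 mm high, stands outside its +x wall, out to x = 160 mm.
- pad: Fixed flat dark steel pad, 130 x 130 x 10 mm, on which the gauge is kept. Origin: centre of its underside; top at 10 mm.
- tote: Fixed open black tote, outside 150 (x) x 190 (y) x 55 mm high, walls 4 mm, floor top 4 mm above its origin (centre of its underside). The free space is on its +y side. Turned by up to a quarter turn either way. Pad and tote stand either side of the tray; which is left and which right varies.
- bottle: Bystander: white closed bottle, 52 mm across, 125 mm high, loose. Origin: centre of its underside.
- jar: Bystander: small glass jar with steel cap, 36 mm across, 42 mm high, loose, close to the tray's -x edge. Origin: centre of its underside.
- driver: Bystander: screwdriver with black handle, 160 mm long, about 26 mm high, lying loose along the tray's -x edge. Origin: centre of its underside, length along x.
- puck: Bystander: black joystick puck, 48 mm across, 24 mm high, loose, at the far left. Origin: centre of its underside.
- lamp: Fixed obstacle: inspection lamp on a round base 90 mm across, pole 16 mm across, 314 mm high, with a head 52 mm across at 312 to 338 mm height, 55 mm to the -x side of the pole. It stands behind the tray's left or right far corner, the bottle behind the other. Origin: centre of its underside.
Things that resemble listed ones, but are neither listed nor needed, are in the scene too. Leave any yellow look-alike of the tote alone.

How it is judged (in metres and radians):
On the way, in this order (a step that is already met when the one before it is completed fails the run):
1. The gauge stands by itself, upright on the tray floor, over the sealed housing: its foot on the lid within 10 mm of the lid's centre, the reading 24 mm (within 1.5 mm), let go of for half a second (value of joint plunger between 0.0225 and 0.0255 m and horizontal distance between foot_tip and housing below 0.01 m and contact force between gauge and housing above 0.3 N and contact force between gauge and tray above 0.5 N and angle between gauge's own z axis and vertical below 0.05 rad and z of housing in the frame of tray below 0.008 m and contact force between the fingers and gauge below 0.1 N), for 0.5 s.
2. The gauge stands upright on its pad again, within 20 mm of the pad's centre, released and at rest (horizontal distance between gauge and pad below 0.02 m and z of gauge in the frame of pad between 0.007 and 0.013 m and angle between gauge's own z axis and vertical below 0.06 rad and contact force between the fingers and gauge below 0.1 N and linear speed of gauge below 0.02 m/s), for 0.2 s.
At the end, for the whole second after the job is handed in: Sealed housing lid up, flat (0.08 rad) on the tote floor (5 mm), released, at rest; the earlier one still flat on that floor; gauge upright on its pad within 20 mm of its centre, released; open housing, standoff, bottle, jar, screwdriver and puck within 20 mm of their starts (all of step 2 and x of housing in the frame of tote between -0.071 and 0.071 m and y of housing in the frame of tote between -0.091 and 0.091 m and z of each of housing, collected in the frame of tote below 0.009 m and angle between each of housing, collected's own z axis and vertical below 0.08 rad and linear speed of each of housing, collected below 0.02 m/s and contact force between the fingers and housing below 0.1 N and x of collected in the frame of tote between -0.071 and 0.071 m and y of collected in the frame of tote between -0.091 and 0.091 m and distance of each of open_housing, standoff, bottle, jar, driver, puck from where it was at the start of the episode below 0.02 m); the robot touches nothing.
It fails at once if The gauge is pressed or dropped on the sealed housing with more than 20 N (contact force between gauge and housing above 20 N).
It fails at once if The gauge is laid over or tipped (more than 0.5 rad) (angle between gauge's own z axis and vertical above 0.5 rad).
It fails at once if The sealed housing is tipped over (more than 0.8 rad) (angle between housing's own z axis and vertical above 0.8 rad).
It fails at once if A bystander (open housing, standoff, bottle, jar, screwdriver, puck) is moved more than 40 mm (distance of any of open_housing, standoff, bottle, jar, driver, puck from where it was at the start of the episode above 0.04 m).
It also fails if it takes over 72 s, if anything falls off the work surface, if the arm or the gripper's body presses on something with over 40 N, if the wrist force passes 120 N, or if a joint passes its speed limit or range.

## Working session

There is one attempt and no reset: what is moved stays moved. The work goes in short steps, Python scripts to look and compute and a shell command to move; the robot and the scene stay as the last step left them, time stands still between calls to the robot, and variables do not carry over. Pictures are saved under pics/ and viewed, about 8 in all and at most 12, crops included, and the job is handed in when it is done.

```bash
mkdir -p pics; cat > h.py <<'E'
import numpy as np, cv2
from cell import monitor, viewer, ticket, manip
def cam(n):
    c=viewer.camera(n); np.savez(f'/tmp/{n}.npz',**c); return c
def load(n): return dict(np.load(f'/tmp/{n}.npz'))
def par(c):
    H=c['color'].shape[0]; f=H/2/np.tan(np.radians(float(c['vertical_fov']))/2)
    R=cv2.Rodrigues(np.array(c['rvec'],float))[0]; return f,R,np.array(c['tvec'],float).ravel()
def ray(c,uv,z):
    f,R,t=par(c); uv=np.atleast_2d(uv).astype(float)
    d=(uv-[float(c['cx']),float(c['cy'])])/f; k=float(c['k1']); s=d.copy()
    for _ in range(30): s=d/(1+k*(s**2).sum(1,keepdims=True))
    w=np.c_[s,np.ones(len(s))]@R; o=-R.T@t
    return o+w*((z-o[2])/w[:,2])[:,None]
def proj(c,P):
    f,R,t=par(c); q=np.atleast_2d(P)@R.T+t; s=q[:,:2]/q[:,2:]
    return s*(1+float(c['k1'])*(s**2).sum(1,keepdims=True))*f+[float(c['cx']),float(c['cy'])]
def save(n,img): cv2.imwrite(f'pics/{n}.png',img[:,:,::-1])
E
python3 - <<'E'
from h import *
for n in('top','scene'):
    c=cam(n); save(n+'0',c['color']); f,R,t=par(c); print(n,f,-R.T@t,R[2],c['k1'],c['cx'],c['cy'])
s=monitor.read_state(); print(s, manip.finger_overhang, [a for a in dir(manip) if a[0]!='_'])
E
```

```text
top 489.88088122187014 [ 272.47428024   21.32388572 1399.3554054 ] [ 0.130526   -0.00166748 -0.99144348] -0.1431563553567484 285.9502766214077 208.14585497079327
scene 530.3132416970905 [1232.76714864  -73.59866453 1181.78291501] [-0.54500799  0.05550662 -0.83659148] -0.1328951074293193 280.7801246518378 211.62896860429117
{'clock': 0.1, 'joints': array([ 1.24440753e+00,  3.00401132e-01,  1.52153249e+00, -1.30860134e-05,
        1.32067861e+00, -6.65965638e-02]), 'qd': array([ 0.00011514, -0.00144149, -0.00212599, -0.00156789, -0.00075494,
       -0.00152848]), 'effort': array([ 4.69889983e-04, -5.32646620e+01, -3.53279507e+01,  7.09356135e-02,
        2.36155617e-02, -2.47116759e-05]), 'eef_pos': array([141.21486647, 531.32637133, 212.94525389]), 'eef_rot': array([-1.57074112e+00,  1.01816752e-03,  1.31100737e+00]), 'wrist_force': array([-0.18416434, -0.61922454,  0.41648741]), 'moment': array([ 2.33399530e-03, -8.31446246e-05,  3.65667152e-02]), 'finger_gap': 94.08006441482075} 8.0 ['Unreachable', 'finger_overhang']
```

View pics/top0.png

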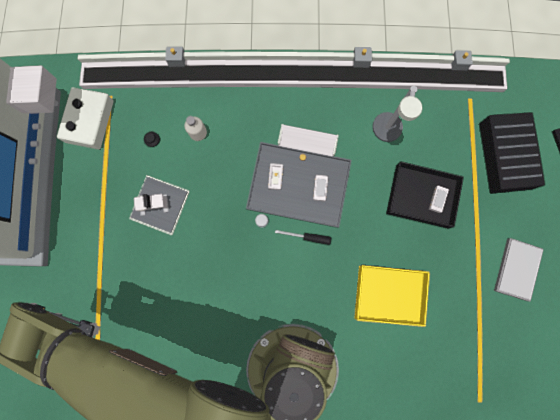

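View pics/scene0.png

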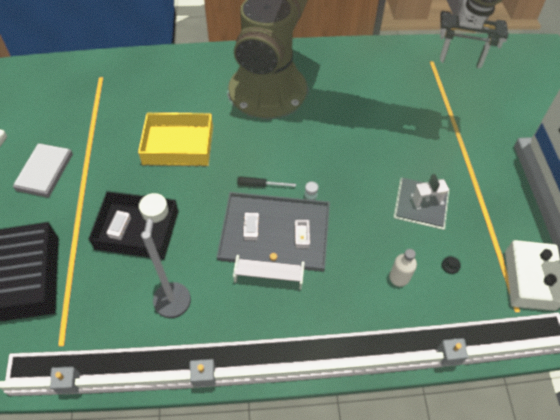

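Top view: the gauge on its pad is at (150,203). The tray is at (298,185), with two housings in it at (320,187) and (275,177). The black tote is at (425,195), and the one at (392,295) is the yellow look-alike. The scene view agrees: lid candidate at (251,226), open candidate with orange dots at (302,233). I'll confirm with one enlarged composite.

```bash
python3 - <<'E'
from h import *
im=load('top')['color']
def cr(x,y,w,h,s): return cv2.resize(im[y:y+h,x:x+w],None,fx=s,fy=s,interpolation=cv2.INTER_CUBIC)
o=np.zeros((600,800,3),np.uint8)
o[:400,:440]=cr(245,130,110,100,4); o[:280,450:730]=cr(122,170,70,70,4); o[285:600,450:800]=cr(382,155,87,78,4)[:315,:350] if 0 else cv2.copyMakeBorder(cr(382,155,87,78,4),0,3,0,2,0)
save('crop1',o)
E
```

```text
(no output)
```

View pics/crop1.png

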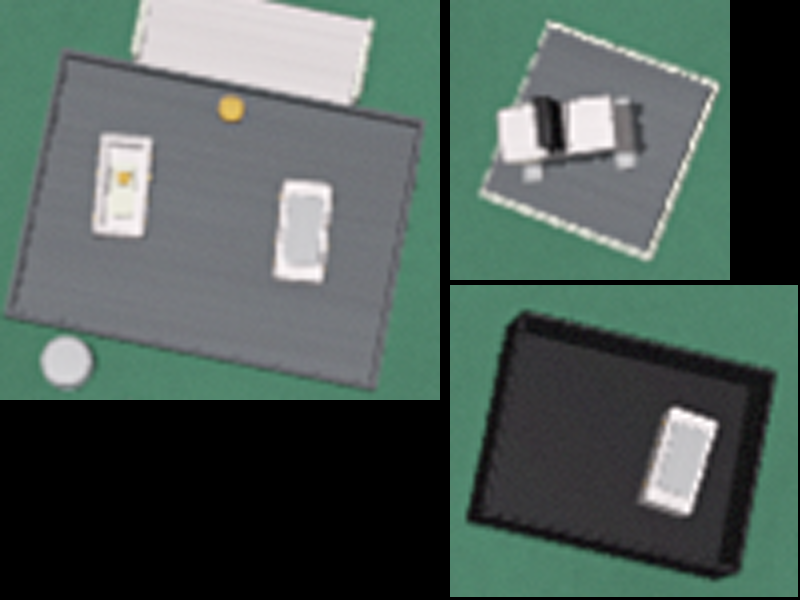

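The crop confirms it. At crop (303,231), full-image (321,188), is the housing with a grey lid, so that one is sealed. At crop (122,185), full-image (275,176), is the open frame with a substrate inside. Now I'll turn these into positions.

```bash
python3 - <<'E'
from h import *
c=load('top')
def F(p,x0,y0,ox=0,oy=0): p=np.array(p,float); return (p-[ox,oy]+.5)/4-.5+[x0,y0]
def rep(n,p,z):
    P=ray(c,p,z)[:,:2]; m=P.mean(0); e=np.diff(np.r_[P,P[:1]],axis=0)
    print(n,m.round(1),'edges',np.hypot(*e.T).round(1),'ang',np.degrees(np.arctan2(e[:,1],e[:,0])).round(1)); return m
rep('pad',F([(550,20),(718,85),(650,260),(482,193)],122,170,450),10)
rep('tray',F([(65,52),(423,122),(375,388),(5,318)],245,130),18)
rep('tote',F([(522,312),(776,373),(737,575),(468,520)],382,155,450,285),55)
rep('gbeam',F([(497,110),(612,95),(618,152),(503,163)],122,170,450),71)
rep('fin',F([(537,97),(556,97),(563,150),(545,152)],122,170,450),105)
rep('hous',F([(283,180),(333,184),(325,283),(274,278)],245,130),26)
rep('lid',F([(290,192),(327,194),(322,264),(283,262)],245,130),30)
rep('open',F([(101,134),(153,137),(144,237),(93,233)],245,130),26)
rep('coll',F([(672,407),(719,422),(690,515),(641,502)],382,155,450,285),26)
rep('jar',F([(66,362)],245,130),42)
rep('standoff',F([(231,108)],245,130),18)
s=load('scene')
for n,p in dict(jar=(312,190),lid=(251,219),finTop=(436,182)).items(): print(n,p)
E
```

```text
pad [463.8 386. ] edges [134.8 134.9 134.1 135.1] ang [-110.6  160.5   69.4  -19.3]
tray [523.7 -17.6] edges [264.3 196.7 267.4 199. ] ang [-100.9  169.3   79.6  -11.6]
tote [ 491.3 -374.6] edges [188.4 148.7 194.9 154.4] ang [-102.7  166.5   78.9  -15.8]
gbeam [461.4 400. ] edges [81.9 40.2 81.4 37.6] ang [ -82.3 -171.6   95.8    9.3]
fin [460.7 395.4] edges [13.2 36.7 12.4 38.2] ang [ -89.7 -169.9   96.7   11. ]
hous [513.6 -79.1] edges [35.9 71.8 36.4 71.1] ang [-94.1 175.2  84.8  -5.2]
lid [515.2 -80.1] edges [26.4 50.6 27.7 50.7] ang [-92.6 175.7  87.5  -5.7]
open [545.9  50. ] edges [37.3 73.  36.4 72.2] ang [-93.  175.4  85.9  -3.8]
coll [ 483.9 -422.3] edges [36.2 72.1 37.  73.9] ang [-107.   160.4   75.7  -20.1]
jar [417.  88.] edges [0.] ang [0.]
standoff [604.8 -27.4] edges [0.] ang [0.]
jar (312, 190)
lid (251, 219)
finTop (436, 182)
```

```bash
cat >> h.py <<'E'
def goal(x,y,z,yawdeg):
    """shift in cm and spin in deg to reach a downward TCP pose"""
    s=monitor.read_state(); p=s['eef_pos']; a=s['eef_rot'][2]; d=np.array([x,y,z])-p
    sp=-(yawdeg-np.degrees(a)); sp=(sp+180)%360-180
    print('dx %.2f dy %.2f dz %.2f spin %.1f'%((np.cos(a)*d[0]+np.sin(a)*d[1])/10,-d[2]/10,(-np.sin(a)*d[0]+np.cos(a)*d[1])/10,sp),'t',round(s['clock'],2))
E
python3 -c "
from h import *
goal(461,398,190,99)"
```

```text
dx -4.67 dy 2.29 dz -34.33 spin -23.9 t 0.1
```

```bash
python3 -m jog '[{"dx":-4.7,"dy":2.3,"dz":-34.3,"spin":-24,"grip":9.4},{"dx":-4.7,"dy":2.3,"dz":-34.3,"spin":-24,"grip":9.4},{"dx":-4.7,"dy":2.3,"dz":-34.3,"spin":-24,"grip":9.4},{"dx":-4.7,"dy":2.3,"dz":-34.3,"spin":-24,"grip":9.4},{"dx":-4.7,"dy":2.3,"dz":-34.3,"spin":-24,"grip":9.4},{"dx":-4.7,"dy":2.3,"dz":-34.3,"spin":-24,"grip":9.4},{"dx":-4.7,"dy":2.3,"dz":-34.3,"spin":-24,"grip":9.4},{"dx":-4.7,"dy":2.3,"dz":-34.3,"spin":-24,"grip":9.4},{"dx":-4.7,"dy":2.3,"dz":-34.3,"spin":-24,"grip":9.4},{"dx":-4.7,"dy":2.3,"dz":-34.3,"spin":-24,"grip":9.4}]'
python3 - <<'E'
from h import *
c=cam('wrist'); f,R,t=par(c); print(f,-R.T@t,R[2],R[0]); im=c['color'].copy()
s=monitor.read_state(); p=s['eef_pos']
for z in (105,71): 
    q=proj(c,[[p[0],p[1],z]])[0]; print(q); cv2.drawMarker(im,tuple(int(v) for v in q),(255,0,0),0,12)
save('w1',im); goal(461,398,190,99)
E
```

```text
clock: 1.35
eef_pos: [460.0, 398.6, 190.7]
eef_rot: [-1.571, -0.0, 1.731]
wrist_force: [-0.5, 0.1, -0.1]
finger_gap: 94.3
338.9573786454426 [386.56714274 386.88826385 362.11049879] [ 0.25003681  0.04077077 -0.96737756] [-1.59090232e-01  9.87263926e-01  4.89051507e-04]
[284.66954691 215.29653513]
[284.70439338 204.62254458]
dx -0.06 dy 0.07 dz -0.08 spin 0.2 t 1.4
```

View pics/w1.png

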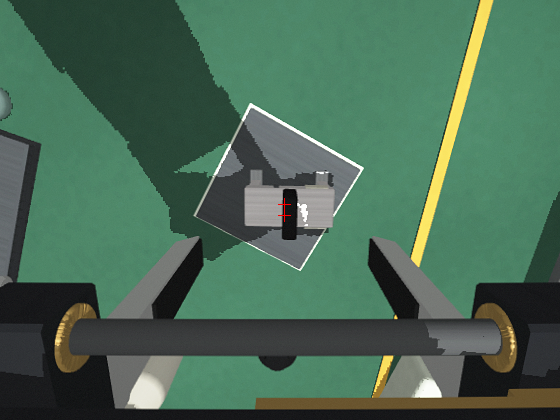

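The wrist view shows the beam's top as a rectangle from (245,187) to (333,228), with the fin across it at u 283–297. The pad corners are at (250,104), (363,168), (300,270) and (195,215).

```bash
python3 - <<'E'
from h import *
c=load('wrist'); im=c['color']
def rep(n,p,z):
    P=ray(c,p,z)[:,:2]; m=P.mean(0); e=np.diff(np.r_[P,P[:1]],axis=0)
    print(n,m.round(1),'edges',np.hypot(*e.T).round(1),'ang',np.degrees(np.arctan2(e[:,1],e[:,0])).round(1)); return m
rep('pad',[(250,104),(363,168),(300,270),(195,215)],10)
rep('beam',[(245,187),(333,187),(333,228),(245,228)],71)
g=im.max(2); m=(g<45).astype(np.uint8); m[:, :270]=0;m[:,310:]=0;m[:180]=0;m[245:]=0
y,x=np.nonzero(m); print(x.min(),x.max(),y.min(),y.max())
for r in range(185,242,8): k=np.nonzero(m[r])[0]; print(r,k.min() if len(k) else 0,k.max() if len(k) else 0)
g=im[:,:,:].min(2); print(g[205,236:250],g[205,326:342]); print(g[178:194,270],g[220:236,270])
E
```

```text
pad [463.2 390.7] edges [132.8 132.5 131.3 131. ] ang [  70.3  -20.  -110.3  160.6]
beam [462.4 402.7] edges [77.  37.7 79.5 37.7] ang [  99.1   11.2  -80.9 -172.6]
282 296 189 239
185 0 0
193 283 295
201 283 296
209 283 296
217 283 296
225 283 296
233 282 296
241 0 0
[ 55  52  53  54  52  53  51  50 103 165 169 167 169 171] [163 165 163 164 163 162 162 145 112 110 109 105 148 243 253  78]
[ 51  56  56  55  55  51  51  85 126 124 150 156 161 164 164 161] [159 157 156 161 163 166  97  50  52  54  49 109 108 107 109 107]
```

```bash
python3 -c "
from h import *
c=load('wrist');print(ray(c,[[289.5,239]],105),ray(c,[[289,190]],105)); goal(462,401,84,99.5)"
```

```text
[[479.10785078 405.46458992 105.        ]] [[439.47350542 398.55311723 105.        ]]
dx 0.22 dy 10.67 dz -0.22 spin -0.3 t 1.4
```

```bash
python3 -m jog '[{"dx":0.3,"dy":5,"dz":-0.2,"spin":-0.5},{"dx":0.3,"dy":9,"dz":-0.2,"spin":-0.5},{"dx":0.3,"dy":10.6,"dz":-0.2,"spin":-0.5},{"dx":0.3,"dy":10.6,"dz":-0.2,"spin":-0.5},{"dx":0.3,"dy":10.6,"dz":-0.2,"spin":-0.5,"grip":3},{"dx":0.3,"dy":10.6,"dz":-0.2,"spin":-0.5,"grip":1},{"dx":0.3,"dy":10.6,"dz":-0.2,"spin":-0.5,"grip":0.5},{"dx":0.3,"dy":10.6,"dz":-0.2,"spin":-0.5,"grip":0.5},{"dx":0.3,"dy":10.6,"dz":-0.2,"spin":-0.5,"grip":0.5},{"dx":0.3,"dy":10.6,"dz":-0.2,"spin":-0.5,"grip":0.5}]' 25
```

```text
validation failed for argument at $[0]...
```

```bash
python3 -m jog '[{"grip":9.4,"dx":0.3,"dy":5,"dz":-0.2,"spin":-0.5},{"grip":9.4,"dx":0.3,"dy":9,"dz":-0.2,"spin":-0.5},{"grip":9.4,"dx":0.3,"dy":10.6,"dz":-0.2,"spin":-0.5},{"grip":9.4,"dx":0.3,"dy":10.6,"dz":-0.2,"spin":-0.5},{"dx":0.3,"dy":10.6,"dz":-0.2,"spin":-0.5,"grip":3},{"dx":0.3,"dy":10.6,"dz":-0.2,"spin":-0.5,"grip":1},{"dx":0.3,"dy":10.6,"dz":-0.2,"spin":-0.5,"grip":0.5},{"dx":0.3,"dy":10.6,"dz":-0.2,"spin":-0.5,"grip":0.5},{"dx":0.3,"dy":10.6,"dz":-0.2,"spin":-0.5,"grip":0.5},{"dx":0.3,"dy":10.6,"dz":-0.2,"spin":-0.5,"grip":0.5}]' 25
```

```text
clock: 2.65
eef_pos: [462.2, 401.3, 84.4]
eef_rot: [-1.571, 0.0, 1.739]
wrist_force: [0.6, -0.0, -0.0]
finger_gap: 37.4
```

```bash
python3 -m jog '[{"grip":0.5,"dx":0,"dy":0,"dz":0,"spin":0},{"grip":0.5,"dx":0,"dy":0,"dz":0,"spin":0},{"grip":0.5,"dx":0,"dy":0,"dz":0,"spin":0},{"grip":0.5,"dx":0,"dy":0,"dz":0,"spin":0},{"grip":0.5,"dx":0,"dy":0,"dz":0,"spin":0},{"grip":0.5,"dx":0,"dy":-0.5,"dz":0,"spin":0},{"grip":0.5,"dx":0,"dy":-3,"dz":0,"spin":0},{"grip":0.5,"dx":0,"dy":-7,"dz":0,"spin":0},{"grip":0.5,"dx":0,"dy":-7,"dz":0,"spin":0}]' 25
python3 -c "
from h import *
goal(514.5,-79.5,155,85)"
```

```text
clock: 3.78
eef_pos: [463.2, 402.0, 157.4]
eef_rot: [-1.576, -0.002, 1.739]
wrist_force: [0.5, -1.1, -4.6]
finger_gap: 11.8
dx -48.33 dy 0.24 dz 2.98 spin 14.6 t 3.77
```

```bash
python3 -m jog '[{"grip":0.5,"dx":-3,"dy":0,"dz":0.2,"spin":1},{"grip":0.5,"dx":-7,"dy":0,"dz":0.5,"spin":3},{"grip":0.5,"dx":-12,"dy":0,"dz":0.8,"spin":5},{"grip":0.5,"dx":-17,"dy":0,"dz":1,"spin":7},{"grip":0.5,"dx":-22,"dy":0,"dz":1.4,"spin":9},{"grip":0.5,"dx":-27,"dy":0,"dz":1.7,"spin":11},{"grip":0.5,"dx":-32,"dy":0,"dz":2,"spin":13},{"grip":0.5,"dx":-37,"dy":0,"dz":2.4,"spin":14.5},{"grip":0.5,"dx":-42,"dy":0,"dz":2.8,"spin":14.5},{"grip":0.5,"dx":-46,"dy":0,"dz":3,"spin":14.5},{"grip":0.5,"dx":-48.3,"dy":0,"dz":3,"spin":14.5},{"grip":0.5,"dx":-48.3,"dy":0,"dz":3,"spin":14.5},{"grip":0.5,"dx":-48.3,"dy":0,"dz":3,"spin":14.5}]'
python3 - <<'E'
from h import *
c=cam('wrist'); save('w2',c['color']); goal(514.5,-79.5,155,85)
E
```

```text
clock: 5.4
eef_pos: [512.8, -79.3, 153.6]
eef_rot: [-1.569, -0.0, 1.486]
wrist_force: [0.2, 0.1, -3.7]
finger_gap: 11.8
dx -0.03 dy -0.12 dz -0.16 spin 0.2 t 5.45
```

View pics/w2.png

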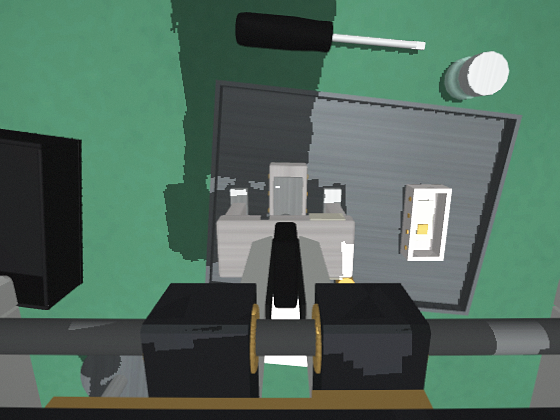

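Holding the gauge over the housing, the housing's near end shows at u 270–307, v 163, and its lid edge at v ≈177. I'll compute its centre from this edge.

```bash
python3 - <<'E'
from h import *
c=load('wrist'); im=c['color']
sc=cv2.resize(im[150:230,215:365],None,fx=5,fy=5,interpolation=cv2.INTER_CUBIC); save('w2c',sc)
P=ray(c,[(270,164),(307,164),(270,214),(307,214)],26); print(P.round(1)); m=(P[0]+P[1])/2
L=ray(c,[(274,178),(303,178),(274,214),(303,214)],30); print(L.round(1))
# held gauge check: beam top corners z
zg=153.6-84.4+10
B=ray(c,[(217,221),(355,221)],zg+61); print(B.round(1), B.mean(0))
E
```

```text
[[476.7 -89.6  26. ]
 [479.5 -57.   26. ]
 [522.3 -94.   26. ]
 [525.3 -60.2  26. ]]
[[488.8 -87.   30. ]
 [490.9 -61.6  30. ]
 [521.5 -90.1  30. ]
 [523.8 -64.   30. ]]
[[ 492.1 -116.6  140.2]
 [ 498.8  -38.2  140.2]] [495.44271584 -77.37304182 140.2       ]
```

View pics/w2c.png

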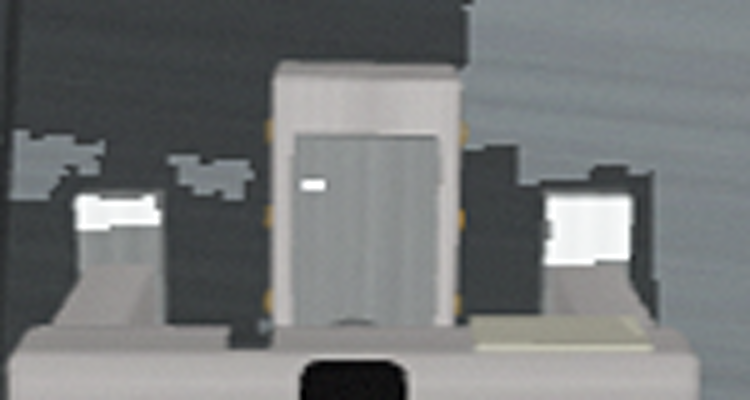

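```bash
python3 -c "
from h import *
goal(514.5,-76.8,90,84.5)"
```

```text
dx 0.24 dy 6.38 dz -0.13 spin 0.7 t 5.45
```

```bash
python3 -m jog '[{"grip":0.5,"dx":0.2,"dy":0,"dz":-0.1,"spin":0.7},{"grip":0.5,"dx":0.2,"dy":1.5,"dz":-0.1,"spin":0.7},{"grip":0.5,"dx":0.2,"dy":3,"dz":-0.1,"spin":0.7},{"grip":0.5,"dx":0.2,"dy":4.5,"dz":-0.1,"spin":0.7},{"grip":0.5,"dx":0.2,"dy":5.5,"dz":-0.1,"spin":0.7},{"grip":0.5,"dx":0.2,"dy":6.3,"dz":-0.1,"spin":0.7},{"grip":0.5,"dx":0.2,"dy":6.8,"dz":-0.1,"spin":0.7},{"grip":0.5,"dx":0.2,"dy":7.1,"dz":-0.1,"spin":0.7},{"grip":0.5,"dx":0.2,"dy":7.1,"dz":-0.1,"spin":0.7},{"grip":0.5,"dx":0.2,"dy":7.1,"dz":-0.1,"spin":0.7},{"grip":0.5,"dx":0.2,"dy":7.1,"dz":-0.1,"spin":0.7}]'
```

```text
clock: 6.82
eef_pos: [514.5, -78.1, 83.7]
eef_rot: [-1.571, 0.0, 1.473]
wrist_force: [-0.5, 1.1, -2.4]
finger_gap: 11.7
```

```bash
python3 -m jog '[{"grip":0.5,"dx":0.1,"dy":0.1,"dz":0,"spin":0},{"grip":0.5,"dx":0.1,"dy":0.2,"dz":0,"spin":0},{"grip":0.5,"dx":0.1,"dy":0.3,"dz":0,"spin":0},{"grip":0.5,"dx":0.1,"dy":0.4,"dz":0,"spin":0},{"grip":0.5,"dx":0.1,"dy":0.45,"dz":0,"spin":0},{"grip":0.5,"dx":0.1,"dy":0.45,"dz":0,"spin":0},{"grip":0.5,"dx":0.1,"dy":0.45,"dz":0,"spin":0}]'
```

```text
clock: 7.7
eef_pos: [514.6, -77.0, 79.0]
eef_rot: [-1.571, -0.0, 1.473]
wrist_force: [0.6, 0.2, -1.6]
finger_gap: 11.7
```

```bash
python3 -m jog '[{"grip":0.5,"dx":0,"dy":0.05,"dz":0,"spin":0},{"grip":0.5,"dx":0,"dy":0.05,"dz":0,"spin":0},{"grip":0.5,"dx":0,"dy":0.1,"dz":0,"spin":0},{"grip":0.5,"dx":0,"dy":0.1,"dz":0,"spin":0},{"grip":0.5,"dx":0,"dy":0.1,"dz":0,"spin":0}]'
```

```text
clock: 8.32
eef_pos: [514.6, -77.0, 78.2]
eef_rot: [-1.571, -0.0, 1.473]
wrist_force: [-1.2, 0.9, 4.2]
finger_gap: 11.8
```

Bars are on the floor (wrist force went from −1.6 to +4.2 N). Releasing.

```bash
python3 -m jog '[{"grip":1.6,"dx":0,"dy":0,"dz":0,"spin":0},{"grip":2.5,"dx":0,"dy":0,"dz":0,"spin":0},{"grip":4,"dx":0,"dy":0,"dz":0,"spin":0},{"grip":4,"dx":0,"dy":0,"dz":0,"spin":0},{"grip":4,"dx":0,"dy":0,"dz":0,"spin":0},{"grip":4,"dx":0,"dy":0,"dz":0,"spin":0},{"grip":4,"dx":0,"dy":0,"dz":0,"spin":0},{"grip":4,"dx":0,"dy":0,"dz":0,"spin":0},{"grip":4,"dx":0,"dy":0,"dz":0,"spin":0},{"grip":4,"dx":0,"dy":0,"dz":0,"spin":0},{"grip":4,"dx":0,"dy":0,"dz":0,"spin":0},{"grip":4,"dx":0,"dy":0,"dz":0,"spin":0}]'
python3 - <<'E'
from h import *
w=cam('wrist')['color']; t=cam('scene')['color']
o=np.zeros((420,800,3),np.uint8); o[:,:400]=w[:,80:480]; o[:400,400:]=cv2.resize(t[165:265,215:315],(400,400),interpolation=cv2.INTER_CUBIC); save('rel',o)
E
```

```text
clock: 9.82
eef_pos: [514.6, -77.0, 78.0]
eef_rot: [-1.571, -0.0, 1.473]
wrist_force: [-0.4, -0.3, -0.2]
finger_gap: 40.3
```

View pics/rel.png

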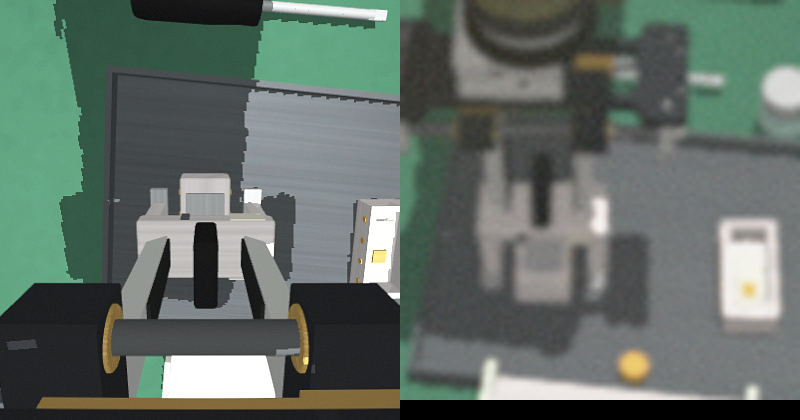

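Released. The gauge stands upright, with the housing midway between its feet (wrist u≈285). I'll check the lengthwise fit by projection.

```bash
python3 - <<'E'
from h import *
c=load('wrist'); im=c['color'].copy(); a=np.radians(-5.5); R=np.array([[np.cos(a),-np.sin(a)],[np.sin(a),np.cos(a)]])
def dr(pts,z,col,s=1):
    P=np.array([[514.5,-76.8]])+np.array(pts,float)@R.T; q=proj(c,np.c_[P,np.full(len(P),z)]); cv2.polylines(im,[np.round(q*16).astype(int)],False,col,1,cv2.LINE_AA,4)
dr([(10,-17),(-35,-17),(-35,17),(10,17)],26,(255,0,0)); dr([(10,-13),(-25,-13),(-25,13),(10,13)],30,(0,0,255))
dr([(-18,-40),(-18,40)],65,(255,255,0)); dr([(-25,-40),(-25,-28)],10,(255,0,255)); dr([(-25,28),(-25,40)],10,(255,0,255))
save('relc',cv2.resize(im[140:260,200:370],None,fx=4.7,fy=4.7,interpolation=cv2.INTER_CUBIC))
E
```

```text
(no output)
```

View pics/relc.png

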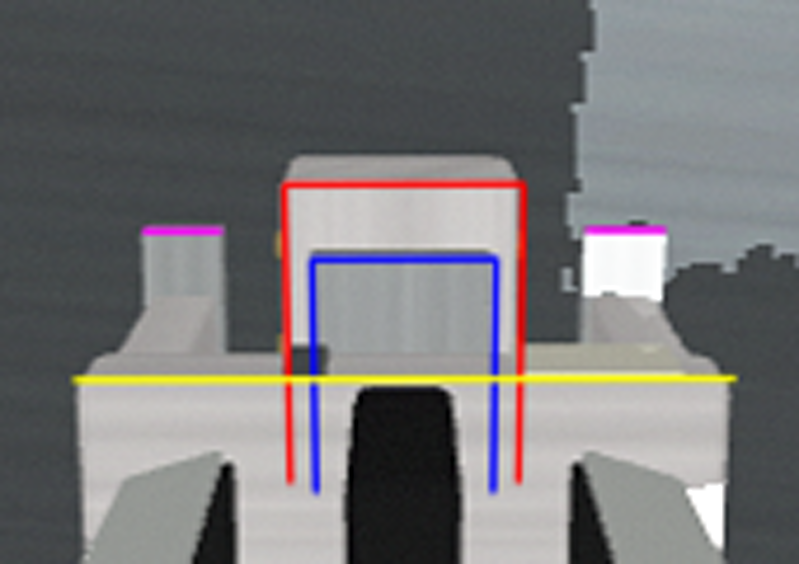

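Overlay of a gauge and housing with a common centre matches both within about 1–2 mm. The gauge has been released for over 1 s. Next: regrip, lift and return it.

```bash
python3 -m jog '[{"grip":4,"dx":0,"dy":0,"dz":0,"spin":0},{"grip":4,"dx":0,"dy":0,"dz":0,"spin":0},{"grip":1,"dx":0,"dy":0,"dz":0,"spin":0},{"grip":0.5,"dx":0,"dy":0,"dz":0,"spin":0},{"grip":0.5,"dx":0,"dy":0,"dz":0,"spin":0},{"grip":0.5,"dx":0,"dy":0,"dz":0,"spin":0},{"grip":0.5,"dx":0,"dy":0,"dz":0,"spin":0},{"grip":0.5,"dx":0,"dy":0,"dz":0,"spin":0},{"grip":0.5,"dx":0,"dy":-0.5,"dz":0,"spin":0},{"grip":0.5,"dx":0,"dy":-1.5,"dz":0,"spin":0},{"grip":0.5,"dx":0,"dy":-3.5,"dz":0,"spin":0},{"grip":0.5,"dx":0,"dy":-6,"dz":0,"spin":0},{"grip":0.5,"dx":0,"dy":-8,"dz":0,"spin":0},{"grip":0.5,"dx":0,"dy":-8,"dz":0,"spin":0},{"grip":0.5,"dx":0,"dy":-8,"dz":0,"spin":0}]' 25
python3 -c "
from h import *
goal(463.2,390,157,85)"
```

```text
clock: 11.8
eef_pos: [514.1, -77.0, 157.2]
eef_rot: [-1.57, -0.0, 1.473]
wrist_force: [-1.0, -1.2, -4.4]
finger_gap: 11.6
dx 45.98 dy 0.02 dz 9.61 spin -0.6 t 11.8
```

```bash
python3 -m jog '[{"grip":0.5,"dx":3,"dy":0,"dz":0.6,"spin":0},{"grip":0.5,"dx":7,"dy":0,"dz":1.4,"spin":0},{"grip":0.5,"dx":12,"dy":0,"dz":2.5,"spin":0},{"grip":0.5,"dx":17,"dy":0,"dz":3.5,"spin":0},{"grip":0.5,"dx":22,"dy":0,"dz":4.5,"spin":0},{"grip":0.5,"dx":27,"dy":0,"dz":5.6,"spin":0},{"grip":0.5,"dx":32,"dy":0,"dz":6.7,"spin":0},{"grip":0.5,"dx":37,"dy":0,"dz":7.8,"spin":0},{"grip":0.5,"dx":41,"dy":0,"dz":8.6,"spin":0},{"grip":0.5,"dx":44.5,"dy":0,"dz":9.4,"spin":0},{"grip":0.5,"dx":46,"dy":0,"dz":9.6,"spin":0},{"grip":0.5,"dx":46,"dy":1,"dz":9.6,"spin":0},{"grip":0.5,"dx":46,"dy":3,"dz":9.6,"spin":0},{"grip":0.5,"dx":46,"dy":5,"dz":9.6,"spin":0},{"grip":0.5,"dx":46,"dy":6.3,"dz":9.6,"spin":0},{"grip":0.5,"dx":46,"dy":6.8,"dz":9.6,"spin":0},{"grip":0.5,"dx":46,"dy":6.8,"dz":9.6,"spin":0},{"grip":0.5,"dx":46,"dy":6.8,"dz":9.6,"spin":0}]'
```

```text
clock: 14.05
eef_pos: [464.1, 390.2, 90.7]
eef_rot: [-1.572, -0.001, 1.473]
wrist_force: [-0.2, 0.4, -4.2]
finger_gap: 11.9
```

```bash
python3 -m jog '[{"grip":0.5,"dx":0,"dy":0.2,"dz":0,"spin":0},{"grip":0.5,"dx":0,"dy":0.4,"dz":0,"spin":0},{"grip":0.5,"dx":0,"dy":0.55,"dz":0,"spin":0},{"grip":0.5,"dx":0,"dy":0.65,"dz":0,"spin":0},{"grip":0.5,"dx":0,"dy":0.65,"dz":0,"spin":0},{"grip":0.5,"dx":0,"dy":0.65,"dz":0,"spin":0}]'
```

```text
clock: 14.8
eef_pos: [463.9, 390.2, 83.9]
eef_rot: [-1.571, -0.0, 1.473]
wrist_force: [-3.3, -2.6, 5.4]
finger_gap: 11.8
```

```bash
python3 -m jog '[{"grip":1.6,"dx":0,"dy":0,"dz":0,"spin":0},{"grip":3,"dx":0,"dy":0,"dz":0,"spin":0},{"grip":5,"dx":0,"dy":0,"dz":0,"spin":0},{"grip":5,"dx":0,"dy":0,"dz":0,"spin":0},{"grip":5,"dx":0,"dy":0,"dz":0,"spin":0},{"grip":5,"dx":0,"dy":0,"dz":0,"spin":0},{"grip":6,"dx":0,"dy":-2,"dz":0,"spin":0},{"grip":6,"dx":0,"dy":-5,"dz":0,"spin":0},{"grip":6,"dx":0,"dy":-9,"dz":0,"spin":0},{"grip":6,"dx":0,"dy":-10,"dz":0,"spin":0},{"grip":6,"dx":0,"dy":-10,"dz":0,"spin":0}]'
python3 - <<'E'
from h import *
w=cam('wrist')['color']; t=cam('top')['color']
o=np.zeros((560,800,3),np.uint8); o[:420,:400]=w[:,80:480]; o[:280,400:680]=cv2.resize(t[165:235,120:190],(280,280),interpolation=cv2.INTER_CUBIC); save('padchk',o)
goal(514.5,-76.8,150,84.5)
E
```

```text
clock: 16.18
eef_pos: [463.8, 390.1, 183.3]
eef_rot: [-1.571, -0.0, 1.473]
wrist_force: [-0.9, -0.4, -0.9]
finger_gap: 60.2
dx -45.94 dy 3.19 dz -9.63 spin -0.1 t 16.27
```

View pics/padchk.png

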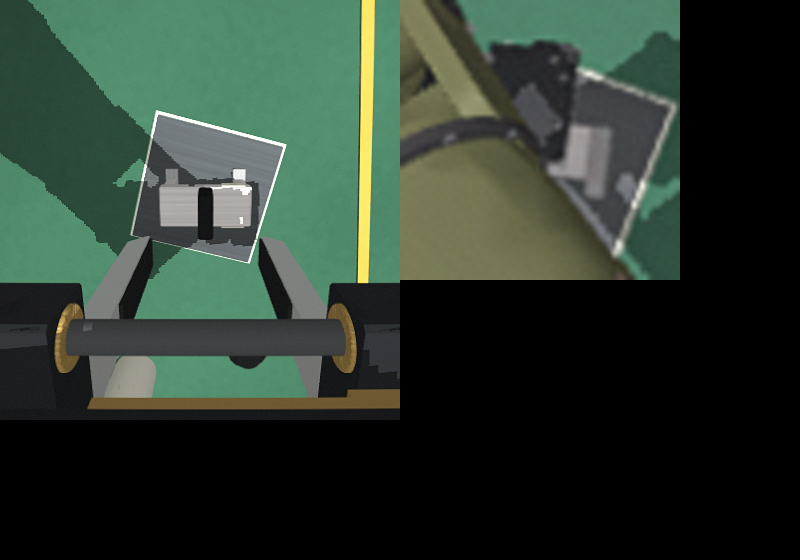

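The gauge stands upright in the middle of the pad, with the pad corners at crop (157,111), (286,145), (248,263) and (132,235). I'll work out the offset.

```bash
python3 - <<'E'
from h import *
c=load('wrist'); o=np.array([80,0])
p=ray(c,np.array([(157,111),(286,145),(248,263),(132,235)])+o,10).mean(0); b=ray(c,np.array([(160,187),(251,187),(251,228),(160,228)])+o,71).mean(0); print(p,b)
E
```

```text
[463.46785984 390.82587291  10.        ] [464.83707737 390.32428163  71.        ]
```

```bash
python3 -m jog '[{"grip":6,"dx":-4,"dy":0,"dz":-1,"spin":0},{"grip":6,"dx":-10,"dy":0,"dz":-2,"spin":0},{"grip":6,"dx":-16,"dy":0,"dz":-3.3,"spin":0},{"grip":6,"dx":-22,"dy":0,"dz":-4.6,"spin":0},{"grip":6,"dx":-28,"dy":0,"dz":-5.8,"spin":0},{"grip":6,"dx":-34,"dy":0,"dz":-7,"spin":0},{"grip":6,"dx":-40,"dy":1,"dz":-8.4,"spin":0},{"grip":6,"dx":-46,"dy":3,"dz":-9.6,"spin":0},{"grip":6,"dx":-46,"dy":3,"dz":-9.6,"spin":0},{"grip":6,"dx":-46,"dy":3,"dz":-9.6,"spin":0},{"grip":6,"dx":-46,"dy":3,"dz":-9.6,"spin":0},{"grip":6,"dx":-46,"dy":3,"dz":-9.6,"spin":0}]'
python3 - <<'E'
from h import *
c=cam('wrist'); save('w3',c['color']); goal(514.5,-76.8,18,84.5)
E
```

```text
clock: 17.77
eef_pos: [514.7, -76.0, 153.7]
eef_rot: [-1.571, 0.0, 1.475]
wrist_force: [0.2, 0.1, 0.5]
finger_gap: 59.8
dx -0.06 dy 13.57 dz 0.01 spin -0.0 t 17.82
```

View pics/w3.png

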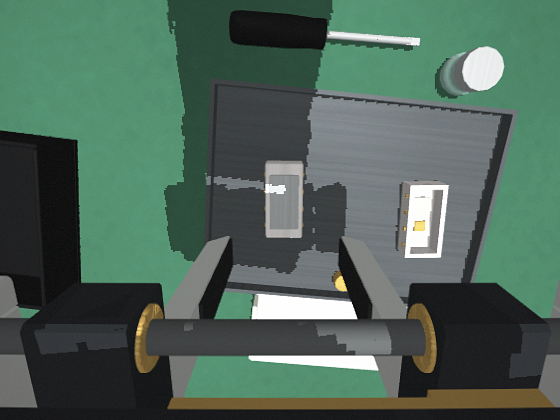

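The housing is undisturbed at (283,200) between the open jaws, and the gauge sits within 2 mm of the pad centre. Descend and grip.

```bash
python3 -m jog '[{"grip":6,"dx":-0.1,"dy":3,"dz":0,"spin":0},{"grip":6,"dx":-0.1,"dy":7,"dz":0,"spin":0},{"grip":6,"dx":-0.1,"dy":10.5,"dz":0,"spin":0},{"grip":6,"dx":-0.1,"dy":12.8,"dz":0,"spin":0},{"grip":6,"dx":-0.1,"dy":13.8,"dz":0,"spin":0},{"grip":6,"dx":-0.1,"dy":13.8,"dz":0,"spin":0},{"grip":6,"dx":-0.1,"dy":13.8,"dz":0,"spin":0},{"grip":4.5,"dx":-0.1,"dy":13.8,"dz":0,"spin":0},{"grip":3.5,"dx":-0.1,"dy":13.8,"dz":0,"spin":0},{"grip":3,"dx":-0.1,"dy":13.8,"dz":0,"spin":0},{"grip":2.5,"dx":-0.1,"dy":13.8,"dz":0,"spin":0},{"grip":2.5,"dx":-0.1,"dy":13.8,"dz":0,"spin":0},{"grip":2.5,"dx":-0.1,"dy":13.8,"dz":0,"spin":0},{"grip":2.5,"dx":-0.1,"dy":13.8,"dz":0,"spin":0}]' 20
```

```text
clock: 19.58
eef_pos: [514.6, -78.1, 15.7]
eef_rot: [-1.571, 0.0, 1.473]
wrist_force: [-2.1, 1.1, 4.5]
finger_gap: 33.7
```

```bash
python3 -m jog '[{"grip":2.5,"dx":0,"dy":-0.5,"dz":0,"spin":0},{"grip":2.5,"dx":0,"dy":-2,"dz":0,"spin":0},{"grip":2.5,"dx":0,"dy":-5,"dz":0,"spin":0},{"grip":2.5,"dx":0,"dy":-9,"dz":0,"spin":0},{"grip":2.5,"dx":0,"dy":-12,"dz":0,"spin":0},{"grip":2.5,"dx":0,"dy":-12,"dz":0,"spin":0},{"grip":2.5,"dx":0,"dy":-12,"dz":0,"spin":0}]'
python3 -c "
from h import *
goal(500.5,-331,137,77)"
```

```text
clock: 20.45
eef_pos: [514.0, -78.0, 134.6]
eef_rot: [-1.57, -0.0, 1.473]
wrist_force: [-0.1, -0.4, -2.6]
finger_gap: 33.6
dx -25.32 dy -0.24 dz -1.12 spin 7.4 t 20.45
```

```bash
python3 -m jog '[{"grip":2.5,"dx":-3,"dy":0,"dz":-0.1,"spin":1},{"grip":2.5,"dx":-7,"dy":0,"dz":-0.3,"spin":2},{"grip":2.5,"dx":-12,"dy":0,"dz":-0.5,"spin":3.5},{"grip":2.5,"dx":-17,"dy":0,"dz":-0.8,"spin":5},{"grip":2.5,"dx":-21,"dy":0,"dz":-1,"spin":6.5},{"grip":2.5,"dx":-24,"dy":0,"dz":-1.1,"spin":7.5},{"grip":2.5,"dx":-25.3,"dy":0,"dz":-1.1,"spin":7.5},{"grip":2.5,"dx":-25.3,"dy":0,"dz":-1.1,"spin":7.5},{"grip":2.5,"dx":-25.3,"dy":0,"dz":-1.1,"spin":7.5}]'
python3 - <<'E'
from h import *
c=cam('wrist'); save('w4',c['color']); goal(500.5,-331,15.7,77)
E
```

```text
clock: 21.58
eef_pos: [500.9, -329.8, 135.2]
eef_rot: [-1.57, -0.0, 1.344]
wrist_force: [0.3, 1.5, -1.6]
finger_gap: 34.2
dx -0.12 dy 11.96 dz 0.02 spin -0.0 t 21.62
```

View pics/w4.png

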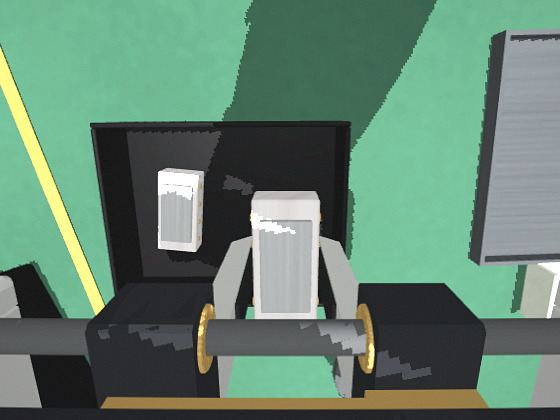

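The held housing is level in the jaws at (285,255). The collected one is at (181,210), and the tote's near rim runs from (93,125) to (349,122). I'll check the tote position from that rim.

```bash
python3 - <<'E'
from h import *
c=load('wrist'); P=ray(c,[(93,125),(349,122)],55)[:,:2]; e=P[1]-P[0]; y=e/np.hypot(*e); x=np.array([y[1],-y[0]]); C=P.mean(0)+75*x
print(P,np.hypot(*e),C,np.degrees(np.arctan2(x[1],x[0])))
p=np.array([500.9,-329.8])-C; print('tcp in tote',p@x,p@y)
q=ray(c,[(181,212)],30)[0,:2]-C; print('coll',q@x,q@y)
E
```

```text
[[ 401.47553445 -449.95850128]
 [ 441.56635424 -268.8794499 ]] 185.4640037277981 [ 494.74770846 -375.63134793] -12.48388218477969
tcp in tote -3.9002996858106256 46.07766060553252
coll -2.0468746987334288 -42.34551747764824
```

```bash
python3 -m jog '[{"grip":2.5,"dx":-0.4,"dy":2,"dz":0,"spin":0},{"grip":2.5,"dx":-0.4,"dy":5,"dz":0,"spin":0},{"grip":2.5,"dx":-0.4,"dy":8,"dz":0,"spin":0},{"grip":2.5,"dx":-0.4,"dy":10,"dz":0,"spin":0},{"grip":2.5,"dx":-0.4,"dy":11,"dz":0,"spin":0},{"grip":2.5,"dx":-0.4,"dy":11.5,"dz":0,"spin":0},{"grip":2.5,"dx":-0.4,"dy":11.7,"dz":0,"spin":0},{"grip":2.5,"dx":-0.4,"dy":11.7,"dz":0,"spin":0},{"grip":2.5,"dx":-0.4,"dy":11.7,"dz":0,"spin":0}]'
```

```text
clock: 22.75
eef_pos: [500.1, -335.0, 19.0]
eef_rot: [-1.572, 0.0, 1.342]
wrist_force: [0.3, -0.3, -1.2]
finger_gap: 33.7
```

```bash
python3 -m jog '[{"grip":2.5,"dx":0,"dy":0.1,"dz":0,"spin":0},{"grip":2.5,"dx":0,"dy":0.2,"dz":0,"spin":0},{"grip":2.5,"dx":0,"dy":0.3,"dz":0,"spin":0},{"grip":2.5,"dx":0,"dy":0.3,"dz":0,"spin":0},{"grip":2.5,"dx":0,"dy":0.3,"dz":0,"spin":0}]'
```

```text
clock: 23.38
eef_pos: [499.9, -334.8, 15.7]
eef_rot: [-1.571, 0.0, 1.342]
wrist_force: [-1.8, 1.3, 4.2]
finger_gap: 33.9
```

Contact with the tote floor at the pick height. Release, lift and look.

```bash
python3 -m jog '[{"grip":3.8,"dx":0,"dy":0,"dz":0,"spin":0},{"grip":4.8,"dx":0,"dy":0,"dz":0,"spin":0},{"grip":4.8,"dx":0,"dy":0,"dz":0,"spin":0},{"grip":4.8,"dx":0,"dy":0,"dz":0,"spin":0},{"grip":4.8,"dx":0,"dy":-1,"dz":0,"spin":0},{"grip":4.8,"dx":0,"dy":-4,"dz":0,"spin":0},{"grip":4.8,"dx":0,"dy":-9,"dz":0,"spin":0},{"grip":4.8,"dx":0,"dy":-14,"dz":0,"spin":0},{"grip":4.8,"dx":0,"dy":-17,"dz":0,"spin":0},{"grip":4.8,"dx":0,"dy":-17,"dz":0,"spin":0},{"grip":4.8,"dx":0,"dy":-17,"dz":0,"spin":0},{"grip":4.8,"dx":0,"dy":-17,"dz":0,"spin":0}]'
python3 - <<'E'
from h import *
w=cam('wrist')['color']; t=cam('top')['color']
o=np.zeros((600,800,3),np.uint8); o[:300,:400]=cv2.resize(w,(400,300)); o[:300,400:]=cv2.resize(cam('scene')['color'],(400,300)); o[300:,:]=cv2.resize(t[95:245,125:475],(800,343))[:300]; save('fin',o)
E
```

```text
clock: 24.88
eef_pos: [499.5, -334.5, 184.1]
eef_rot: [-1.569, -0.001, 1.342]
wrist_force: [0.5, -0.7, -0.1]
finger_gap: 48.1
```

View pics/fin.png

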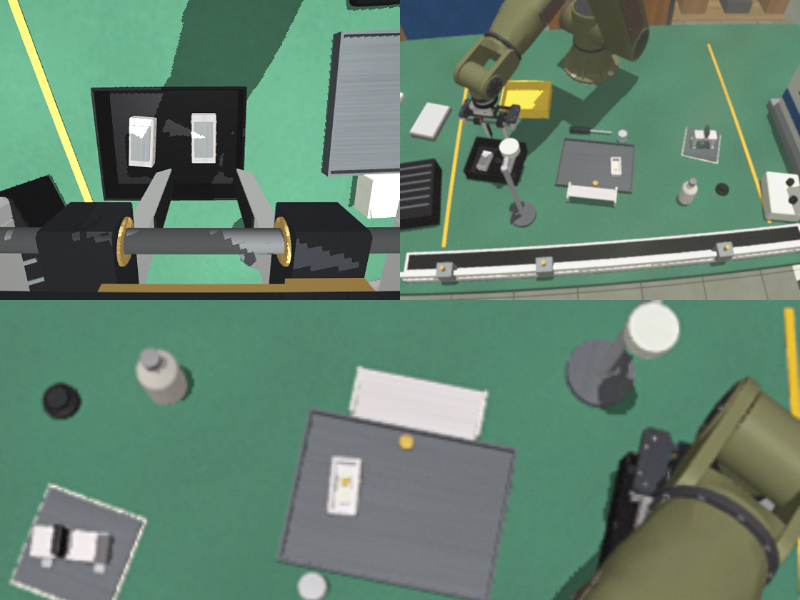

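All good: both housings lie flat and lid up in the tote, at (142,141) and (204,137). The gauge is upright on its pad, and the other items are where they started. Handing in.

```bash
python3 -c "
from h import *
print(ticket.sign_off(), monitor.read_state()['clock'])"
```

```text
the job is handed in; nothing more can be done
the job is handed in; nothing more can be done
```

I measured the sealed housing with the gauge, stood the gauge back on its pad, put the housing in the black tote, and handed the job in at about 25 s of the 72 s allowed. No verdict came back.

- **Gauge check:** I lowered the gauge until its bars touched the tray floor and left it released for over 1 s. A camera overlay put the gauge and housing centres within about 1–2 mm of each other. The 24 mm reading itself cannot be read back, so I judged it only from the seating.
- **Gauge return:** It stands upright, about 1.5 mm from the pad centre by the wrist camera.
- **Collecting:** The wrist camera shows the housing flat and lid up in the tote's free half, beside the earlier one, with the gripper open and well clear. It touched down at the same tool height (15.7 mm) as when I picked it up.
- **Bystanders:** By eye, in the last pictures, the open housing, standoff, bottle, jar, screwdriver and puck have not moved. I did not measure them again.
- **Disagreements:** The top camera's y positions for the pad and sealed housing were about 3–5 mm off the wrist camera's. I used the wrist camera there because it agreed with the tool position when gripping the gauge. One command was refused because its rows lacked the grip value; it moved nothing, and I sent it again complete.

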